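Wind back the belt tensioner and lock it with its pin

ROBOT

A 6-joint arm with a two-finger parallel gripper is mounted at the origin on a cart in front of the work surface, level with it; the furniture and walls round the work are solid. World frame = base frame: x ahead of the robot, y to its left, z up, the work surface at z = 0. Lengths are in m, angles in rad, forces in N, time in s.
With the tool pointing down it reaches from about 0.25 to 0.8 m from the base axis. Payload 3.9 kg.
Tool frame: the origin (TCP) lies at the very end of the fingers, on their centre line; the grasp point (between the pads) lies 19 mm behind it (env.grip_depth is the distance from the TCP to the grasp point, in m); z points along the fingers, x is the direction in which the jaws open and shut, and the axes are right-handed (so a half turn about z gives the same grasp; the last joint's range is limited). The gripper opens to 85 mm and grips with 20 to 120 N. Pads are 22 mm wide; open, the fingers measure 114 mm over their backs; the gripper's body (76 mm by 85 mm) begins 54 mm behind the grasp point. The pads swing forward as they close: fully open they stand 13 mm farther back than shut.
Start: joints at [-1.291, 0.26, -0.138, 1.173, 0, 1.571], TCP at [0.145, -0.505, 0.231] pointing down, gripper open.
Joint ranges: [-2.78, 2.78], [-0.83, 1.72], [-1.28, 1.37], [-1.9, 2.12], [-1.57, 1.48], [-3.14, 3.14]. Speed limits (rad/s): [2.57, 2.57, 3.14, 3.14, 3.14, 3.14].

INTERFACE

Orientations are given as a unit quaternion [w, x, y, z].
In Python, from workcell import env, cams, ticket gives the robot as it stands. The module is installed in compiled form; this text tells all that it offers.
- The arm moves only by the tool step_arm, never from a script. Its argument "series" is a list that holds one entry, the list of rows, each a list of 5 numbers: the shift along the tool's x, y, z in m, then the turn about the tool's z in degrees, then the opening, from 0 (shut) to 1 (fully open). A call has 1 to 20 rows; each row is the pose to reach, as a shift and turn from the pose commanded when the call began, along the tool's axes at that moment; what a row does not reach only later rows make up. A row lasts 1/10 s, in which the tool goes at most 50 mm and 8.59 degrees, less where a joint would pass 70% of its speed; a pose out of reach is approached as far as the arm can. A call with a gripper value outside its range is refused whole. The fingers move at their own pace and stop on an object; "squeeze" is the grip in N (left out, the last holds). Time passes only in rows, so rows that repeat a pose let the fingers close. It gives the time, the measured TCP pose, the force and the opening at its end, in the units of the state.
- env.sense(): the state, without advancing time (a new reading comes with each control period).
- cams.grab_frame(name): name is "scene" or "top" or "wrist"; returns a dict with "pixels" (400x640x3 uint8, red, green, blue), "range_z" (400x640 float32, m along the optical axis (not along the pixel's ray), 0 where there is no reading), "fx", "fy", "cx", "cy" (pixels), "xyz" and "attitude" of the camera in the world. Camera axes: x right, y down, z forward; pixel columns grow to the right and rows downward; lengths in m; the calibration is good to about 2 mm. The wrist camera is an equidistant fisheye: a pixel r from the principal point sees the ray r / f radians off the axis. A picture is of the moment at which its call begins.
- ticket.finish_job(): hands the job in, once; it reports no verdict.
The state is a dict: "t": time; "joint_pos": joint angles; "dq": joint speeds; "joint_efforts": joint torques, N m; "position": TCP position; "tool_rot": TCP orientation; "ft_force": force on the tool from outside, world axes, zero at the start; "torque": the same for the moment, N m; "finger_gap": finger opening in m.
Only numpy, scipy, OpenCV 4.12 (cv2) and the standard library are available. Lean on these libraries where they do the work, as an engineer would, in place of code of your own. Each camera call takes 0.05 s, during which the arm holds its last target.

TASK

Get the belt tensioner ready for a new belt: take the red-headed locking pin from its stand and set it down into the brass bush of the aluminium tension wheel, then turn the wheel counter-clockwise (seen from above) by its blue grip bar, against its spring, until the pin drops fully home in the locking slot hidden underneath, and let go so that the pin alone holds the wheel back. Do not force the pin, sideways or down, and do not keep turning once it has dropped; leave the other things on the bench where they are.

Things in the scene. Friction and masses are not known exactly. Their poses are not given: they have to be found in the camera images.
- tensioner: Belt tensioner screwed to the bench: grey base plate 150x150x10 mm, on it a dark round index plate (radius 67 mm, 10 to 30 mm above the bench) and above that the tension wheel; 102 mm high in all. Origin: centre of the base's underside, on the bench and on the wheel's axis; z up. The spring turns the wheel back with 0.2 N m at rest plus 0.4 N m per rad; damped, 0.25 N m per rad/s.
- tension_wheel (a joint): Turn of the wheel about the vertical through the tensioner's origin, rad; 0 at the rest stop (it springs back there), grows counter-clockwise from above, up to 1.25. The hidden locking slot meets the bush somewhere between 0.55 and 0.95. Turn at 0.2 rad/s or less: a pin standing loose in the bush slides along and falls 16 mm by its weight there; then the wheel has only about 0.05 rad of play.
- grip_bar (a point): Middle of the blue grip bar, on the wheel's axis, 88 mm above the bench. Bar 14 mm wide, 40 long, from 60 to 102 mm above the bench; pinch it across from above. Turns with the wheel: x along the bar (away from the bush), y across it. Below: wheel disc, radius 67 mm, top at 40 mm. A black idler pulley (radius 16 mm, top at 63 mm) stands on the disc 50 mm from the axis along +x.
- bush_mouth (a point): Centre of the upper mouth of the brass bush, 56 mm above the bench, 52 mm from the wheel's axis along -x of the bar. Block 28x28x24 mm with a vertical through hole of 12 mm, chamfered; turns with the wheel, axes as the grip bar. 2 mm below it is the flat top of the index plate (30 mm above the bench); its locking slot is 13.5 mm wide (15 radially), 20 mm deep.
- locking_pin: Pin of 50 to 85 g: steel shaft 10 mm diameter, 42 mm long, tapered foot; red cylindrical head 20 mm diameter, 30 mm high. Origin: centre of the tip, z towards the head. It starts upright in its stand, head on the stand's top. In the bush, not dropped, its tip is 26 mm below the bush mouth; fully home 42 mm. It bears up to 25 N from the tensioner; the spring loads it with up to about 15 N.
- pin_tip (a point): Centre of the locking pin's tip (its lower end), same axes as the pin.
- pin_head (a point): Point on the pin's axis inside the red head, 66 mm above the tip, 6 mm below the head's top: where to grip it, from above, fingertips clear of what the head stands on.
- pin_stand: Grey fixed block 44x44x44 mm with a vertical 13 mm hole through it that holds the pin. Origin: centre of its underside.
- screwdriver: Bystander, loose: red-handled screwdriver 182 mm long lying on the bench. Origin: centre of its underside.
- spanner: Bystander, loose: steel spanner 144x26x7 mm lying flat. Origin: centre of its underside.
- ptfe_tape: Bystander, loose: small white roll of tape with blue core, 52 mm diameter, 14 mm high. Origin: centre of its underside.
- union_brass: Bystander, loose: brass pipe fitting 21x18x28 mm standing up. Origin: centre of its underside.
- weight_box: Bystander, loose: closed brown wooden box 72x110x41 mm. Origin: centre of its underside.

How it is judged:
By the outcome, as a careful person would: the job done as asked, in the order asked, and still so for the second after the job is handed in, with the robot touching nothing.
It also fails if it takes over 67 s, if anything falls off the work surface, if the arm or the gripper's body presses on something with over 40 N, if the wrist force passes 120 N, or if a joint passes its speed limit or range.

## Working session

There is one attempt and no reset: what is moved stays moved. The work goes in short steps, Python scripts to look and compute and a tool call to move; the robot and the scene stay as the last step left them, time stands still between calls to the robot, and variables do not carry over. Pictures are saved under pics/ and viewed, and the job is handed in when it is done.

Besides the shell and the picture viewer there is one more tool, called after ">>>" in YAML: its name, and indented under it one key for each argument. step_arm: Moves the arm, as the interface text tells. Its arguments: {"type":"object","properties":{"series":{"type":"array","items":{"type":"array","items":{"type":"array","items":{"type":"number"}}}},"squeeze":{"type":"number"}},"required":["series"]}

```bash
mkdir -p pics
cat > h.py <<'E'
import numpy as np, cv2
from scipy.spatial.transform import Rotation as R
from workcell import env, cams, ticket
def rot(q): return R.from_quat([q[1],q[2],q[3],q[0]]).as_matrix()
def shot(name,fn):
    f=cams.grab_frame(name); cv2.imwrite('pics/'+fn,cv2.cvtColor(f['pixels'],cv2.COLOR_RGB2BGR)); return f
def pts(f):
    v,u=np.mgrid[0:400,0:640]; z=f['range_z']
    P=np.stack([(u-f['cx'])/f['fx']*z,(v-f['cy'])/f['fy']*z,z],-1)
    return P@rot(f['attitude']).T+np.array(f['xyz'])
def ray(f,u,v,h):
    d=rot(f['attitude'])@np.array([(u-f['cx'])/f['fx'],(v-f['cy'])/f['fy'],1]); o=np.array(f['xyz'])
    return o+d*(h-o[2])/d[2]
E
python3 - <<'E'
from h import *
s=env.sense(); print(s)
import pickle
for n in ['top','scene']:
    f=shot(n,n+'1.png'); print(n,f['fx'],f['cx'],f['cy'],f['xyz'],f['attitude']); pickle.dump(f,open(n+'1.pkl','wb'))
E
```

```text
{'t': 0.0, 'joint_pos': array([-1.29102221e+00,  2.60625757e-01, -1.39371194e-01,  1.17267225e+00,
        3.25916004e-07,  1.57082266e+00]), 'dq': array([-0.00062291,  0.0002087 ,  0.00091295, -0.00141644,  0.00144988,
       -0.00120747]), 'joint_efforts': array([ 4.79006994e-04, -4.05676210e+01,  2.53924334e+01,  1.86759594e-02,
        7.47736090e-05, -3.08477670e-07]), 'position': array([ 0.14478786, -0.50394298,  0.23049462]), 'tool_rot': array([-5.63485978e-04,  7.98784116e-01, -6.01617037e-01, -7.47926544e-04]), 'ft_force': array([ 0.18507638,  0.28092375, -0.17783829]), 'torque': array([0.012763  , 0.0069647 , 0.00240159]), 'finger_gap': 0.08569589501249089}
top 516.4304262226642 319.9781094250567 194.52391873231778 [0.33057526 0.02518419 1.34272039] [ 0.04955784 -0.69882761  0.71206827 -0.04629002]
scene 437.1460289384412 322.7928240067858 204.6834772798932 [-0.32352714  0.56927929  0.64353142] [ 0.24724592 -0.40142726  0.76048179 -0.44653451]
```

View pics/top1.png

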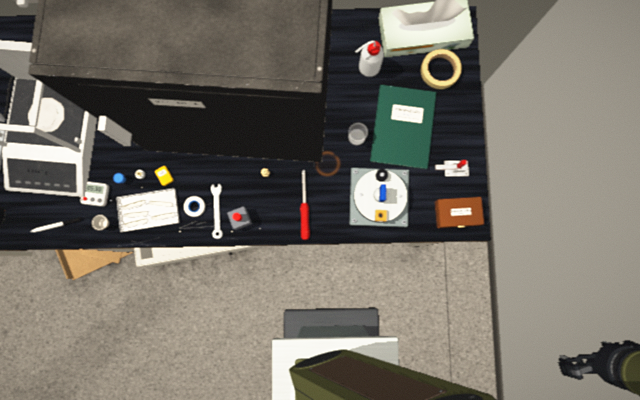

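View pics/scene1.png

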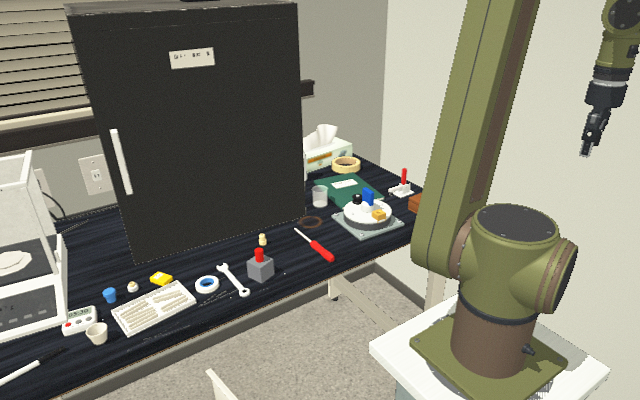

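The top view shows the pin's red head on its grey stand at about (239,217). The tensioner is at about (380,197), with its blue bar at (382,193) and its bush at (381,215). The red thing at (455,168) is something else. Next I'll measure these.

```bash
cat > m.py <<'E'
from h import *
import pickle,sys
def comps(f,m,lab,amin=15):
    P=pts(f); n,l,st,c=cv2.connectedComponentsWithStats(m.astype(np.uint8))
    for i in range(1,n):
        if st[i,4]>=amin:
            q=P[l==i]; q=q[np.isfinite(q).all(1)]
            z=np.percentile(q[:,2],80)
            print(lab,c[i].round(1),st[i].tolist(),'z80',z.round(4),'mean top',q[q[:,2]>z-.006].mean(0).round(4))
for n in ['top','scene']:
    f=pickle.load(open(n+'1.pkl','rb')); h=cv2.cvtColor(f['pixels'],cv2.COLOR_RGB2HSV); H,S,V=[h[...,i].astype(int) for i in range(3)]
    print(n)
    comps(f,((H<6)|(H>174))&(S>180)&(V>90),'red')
    comps(f,(H>105)&(H<128)&(S>150)&(V>70),'blue')
    comps(f,(H>15)&(H<28)&(S>140)&(V>120),'yel')
f=pickle.load(open('top1.pkl','rb'));P=pts(f)
print('bench',P[100:235:1][...,2][(np.abs(P[100:235,:,2])<.01)].mean())
im=cv2.cvtColor(f['pixels'],cv2.COLOR_RGB2BGR)
a=cv2.resize(im[150:245,335:435],None,fx=6,fy=6,interpolation=cv2.INTER_CUBIC); b=cv2.resize(im[190:245,215:265],None,fx=4,fy=4,interpolation=cv2.INTER_CUBIC)
cv2.imwrite('pics/z1.png',a);cv2.imwrite('pics/z2.png',b)
E
python3 m.py
```

```text
top
red [373.7  48.4] [368, 41, 12, 14, 107] z80 0.1344 mean top [ 0.8574 -0.1093  0.133 ]
red [461.5 163. ] [458, 160, 8, 8, 33] z80 0.0877 mean top [ 0.5768 -0.3254  0.0865]
red [304.4 221.1] [300, 203, 10, 37, 300] z80 0.0204 mean top [0.4421 0.0715 0.0308]
red [236.9 216.5] [233, 213, 9, 8, 51] z80 0.0768 mean top [0.4534 0.2371 0.0747]
blue [119.4 178.1] [113, 173, 13, 11, 53] z80 0.0264 mean top [0.564  0.5526 0.0256]
blue [382.4 192.7] [380, 185, 6, 16, 89] z80 0.103 mean top [ 0.5    -0.1205  0.1162]
yel [164.6 176.2] [154, 166, 19, 20, 141] z80 0.0122 mean top [0.5689 0.4365 0.0109]
yel [380.5 215.4] [376, 210, 10, 12, 98] z80 0.058 mean top [ 0.451  -0.1205  0.0562]
scene
red [403.5 176.6] [401, 169, 5, 16, 54] z80 0.0755 mean top [ 0.5764 -0.324   0.0782]
red [322.2 250.9] [310, 240, 25, 22, 207] z80 0.0197 mean top [0.4309 0.0816 0.0268]
red [258.7 254.1] [254, 247, 10, 15, 110] z80 0.0738 mean top [0.4547 0.2396 0.0734]
blue [367.5 195.4] [362, 187, 12, 19, 161] z80 0.1005 mean top [ 0.4881 -0.107   0.1106]
yel [319.3 157.4] [308, 153, 24, 10, 77] z80 0.0461 mean top [ 0.8989 -0.2222  0.0444]
yel [378.7 214.5] [372, 209, 14, 12, 112] z80 0.0564 mean top [ 0.4527 -0.1177  0.0549]
yel [161.8 279.8] [149, 271, 24, 15, 105] z80 0.0107 mean top [0.5672 0.4383 0.0091]
bench 0.0005430748003900451
```

View zooms.

View pics/z1.png

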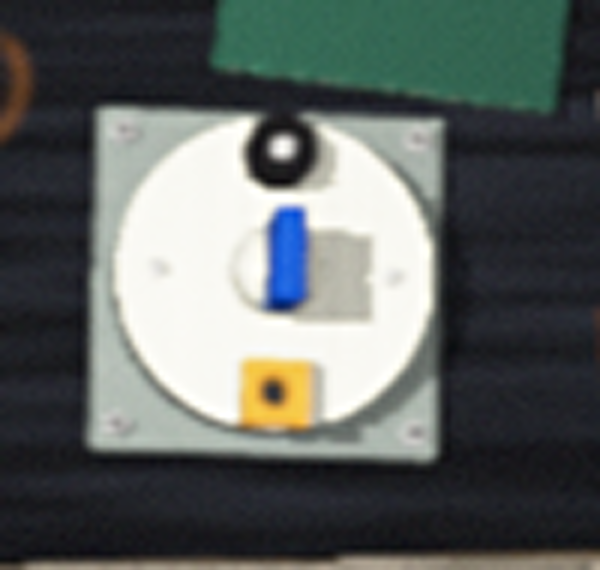

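Run:
```python
from h import *
import pickle
f=pickle.load(open('top1.pkl','rb'))
print('pin',ray(f,236.9,216.5,.072), 'bush',ray(f,380.5,215.4,.056),'bar',ray(f,382.4,192.7,.1),'disc c',ray(f,380.5,196.5,.04))
# stand top corners: grey mask height
P=pts(f)
m=(np.abs(P[...,2]-.044)<.006)&(np.abs(P[...,1]-.237)<.06)&(np.abs(P[...,0]-.45)<.06)
r=cv2.minAreaRect(np.argwhere(m)[:,::-1].astype(np.float32)); print(r, ray(f,*r[0],.044))
m=(np.abs(P[...,2]-.04)<.006)&(np.abs(P[...,1]+.12)<.09)&(np.abs(P[...,0]-.49)<.09)
pp=np.argwhere(m)[:,::-1].astype(np.float32);print(cv2.minEnclosingCircle(pp),ray(f,*cv2.minEnclosingCircle(pp)[0],.04),cv2.minAreaRect(pp))
```

```text
pin [0.45319692 0.23576456 0.072     ] bush [ 0.45070456 -0.12073867  0.056     ] bar [ 0.50180764 -0.12225027  0.1       ] disc c [ 0.50041517 -0.12420288  0.04      ]
((237.63792419433594, 217.34481811523438), (17.45536231994629, 17.641056060791016), 68.19859313964844) [0.45372228 0.23853242 0.044     ]
((379.7392578125, 195.20858764648438), 26.321870803833008) [ 0.50376438 -0.12238272  0.04      ] ((380.0, 195.5), (51.0, 52.0), 90.0)
```

View pics/z2.png

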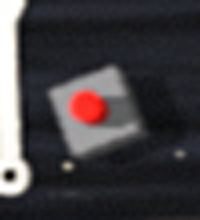

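```bash
cat >> h.py <<'E'
def go(x,y,z,yaw_deg):
    s=env.sense(); M=rot(s['tool_rot']); d=M.T@(np.array([x,y,z])-s['position'])
    yaw=np.degrees(np.arctan2(M[1,0],M[0,0])); turn=-((yaw_deg-yaw+180)%360-180)
    print('t',round(s['t'],2),'pos',s['position'].round(4),'yaw',yaw.round(2),'-> shift',d.round(4),'turn',round(turn,2),'j',s['joint_pos'].round(3),'F',s['ft_force'].round(1),'gap',round(s['finger_gap'],4))
E
python3 - <<'E'
from h import *
go(.453,.236,.17,90)
import pickle
P=pts(pickle.load(open('top1.pkl','rb')));q=P.reshape(-1,3);q=q[(q[:,2]>.12)&(q[:,0]<.95)&(q[:,0]>.35)]
for y in np.arange(-.3,.7,.1):
    s=q[np.abs(q[:,1]-y)<.05]
    if len(s):print(y.round(1),s[:,0].min().round(3),s[:,2].max().round(3))
E
```

```text
t 0.1 pos [ 0.1448 -0.504   0.2305] yaw -73.97 -> shift [-0.626  -0.5005  0.0617] turn -163.97 j [-1.291  0.261 -0.139  1.173  0.     1.571] F [-1.   0.5 -1. ] gap 0.0856
-0.1 0.844 0.169
0.0 0.594 0.579
0.1 0.595 0.58
0.2 0.602 0.58
0.3 0.61 0.581
0.4 0.601 0.58
0.5 0.6 0.579
0.6 0.618 0.296
```

>>> step_arm:
  series:
    - [[-0.626,-0.5,0.06,-164,0.7],[-0.626,-0.5,0.06,-164,0.7],[-0.626,-0.5,0.06,-164,0.7],[-0.626,-0.5,0.06,-164,0.7],[-0.626,-0.5,0.06,-164,0.7],[-0.626,-0.5,0.06,-164,0.7],[-0.626,-0.5,0.06,-164,0.7],[-0.626,-0.5,0.06,-164,0.7],[-0.626,-0.5,0.06,-164,0.7],[-0.626,-0.5,0.06,-164,0.7],[-0.626,-0.5,0.06,-164,0.7],[-0.626,-0.5,0.06,-164,0.7],[-0.626,-0.5,0.06,-164,0.7],[-0.626,-0.5,0.06,-164,0.7],[-0.626,-0.5,0.06,-164,0.7],[-0.626,-0.5,0.06,-164,0.7],[-0.626,-0.5,0.06,-164,0.7],[-0.626,-0.5,0.06,-164,0.7],[-0.626,-0.5,0.06,-164,0.7],[-0.626,-0.5,0.06,-164,0.7]]

```text
t: 2.1
position: [0.4523, 0.2352, 0.1707]
tool_rot: [-0.0, 0.707, 0.708, -0.001]
ft_force: [0.1, -0.0, 0.7]
finger_gap: 0.0597
```

Run:
```python
from h import *
import pickle
go(.453,.236,.17,90)
f=shot('wrist','w1.png'); pickle.dump(f,open('w1.pkl','wb')); print(f['fx'],f['fy'],f['cx'],f['cy'],f['xyz'],f['attitude'])
```

```text
t 2.1 pos [0.4523 0.2352 0.1707] yaw 90.08 -> shift [0.0008 0.0007 0.0007] turn 0.08 j [ 0.48   0.269 -0.289  1.014 -0.     0.478] F [ 0.1 -0.   0.7] gap 0.0597
309.70691628693146 309.70691628693146 318.47693713471125 199.68019029632632 [0.37150978 0.23458576 0.31372441] [0.11167048 0.69811432 0.69852029 0.11061426]
```

View pics/w1.png

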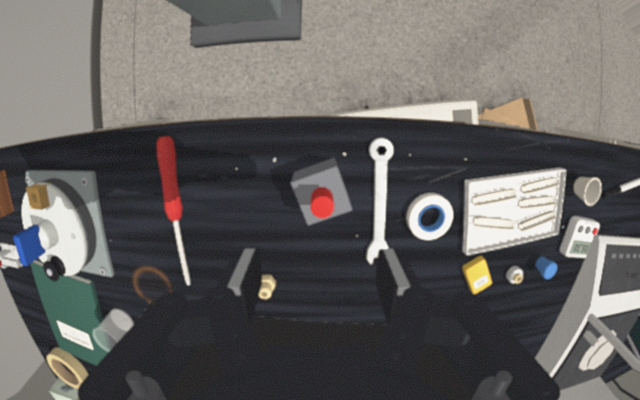

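The wrist view shows the red head at about (321,203), between the open fingers, with the spanner at (380,200) to its right. I'll refine the pin position by casting fisheye rays.

```bash
cat >> h.py <<'E'
def wray(f,u,v,h):
    du,dv=u-f['cx'],v-f['cy'];r=np.hypot(du,dv);th=r/f['fx'];s=np.sin(th)/max(r,1e-9)
    d=rot(f['attitude'])@np.array([du*s,dv*s,np.cos(th)]);o=np.array(f['xyz']);return o+d*(h-o[2])/d[2]
E
python3 - <<'E'
from h import *
import pickle
f=pickle.load(open('w1.pkl','rb'));h=cv2.cvtColor(f['pixels'],cv2.COLOR_RGB2HSV)
m=(((h[...,0]<6)|(h[...,0]>174))&(h[...,1]>180)&(h[...,2]>90)).astype(np.uint8)
n,l,s,c=cv2.connectedComponentsWithStats(m)
for i in range(1,n):
    if s[i,4]>100: print(c[i],s[i])
x,y=c[[i for i in range(1,n) if abs(c[i][0]-321)<15 and s[i,4]>100][0]]
print(wray(f,x,y,.059),wray(f,x,y,.074))
b=cv2.resize(f['pixels'][150:235,280:365,::-1],None,fx=6,fy=6,interpolation=cv2.INTER_CUBIC);cv2.imwrite('pics/z3.png',b)
E
```

```text
[320.9275766 203.1281337] [312 189  20  28 359]
[0.45784789 0.23634389 0.059     ] [0.45276368 0.23624036 0.074     ]
```

View pics/z3.png

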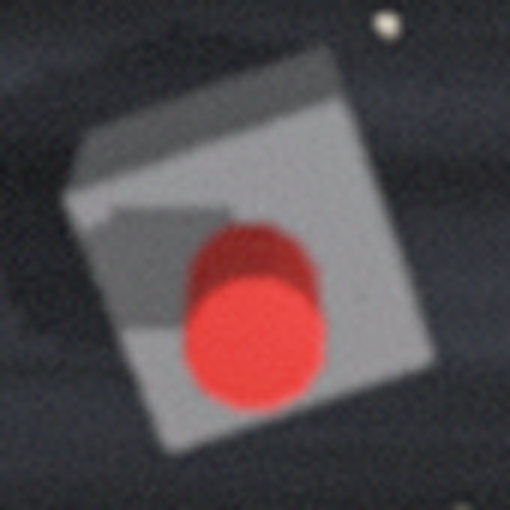

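Run:
```python
from h import *
import pickle
f=pickle.load(open('w1.pkl','rb'))
p=wray(f,322.1,206.8,.074); print(p)
# bush / bar from wrist too (coarse)
for u,v,z in [(38,188,.056)]: print(wray(f,u,v,z))
go(p[0]-.001,p[1]-.0,.049,90)
```

```text
[0.45594463 0.23721163 0.074     ]
[ 0.44104169 -0.10648603  0.056     ]
t 2.15 pos [0.4523 0.2351 0.1709] yaw 89.94 -> shift [0.0022 0.0027 0.1218] turn -0.06 j [ 0.479  0.269 -0.289  1.014 -0.     0.48 ] F [-0.9 -0.9  0.9] gap 0.0599
```

>>> step_arm:
  series:
    - [[0.0015,0.0025,0.04,0,0.6],[0.0015,0.0025,0.075,0,0.6],[0.0015,0.0025,0.1,0,0.6],[0.0015,0.0025,0.112,0,0.6],[0.0015,0.0025,0.119,0,0.6],[0.0015,0.0025,0.1215,0,0.6],[0.0015,0.0025,0.1215,0,0.6],[0.0015,0.0025,0.1215,0,0.1],[0.0015,0.0025,0.1215,0,0.1],[0.0015,0.0025,0.1215,0,0.1],[0.0015,0.0025,0.1215,0,0.1],[0.0015,0.0025,0.1215,0,0.1],[0.0015,0.0025,0.1215,0,0.1]]
  squeeze: 30

```text
t: 3.45
position: [0.4559, 0.2371, 0.0508]
tool_rot: [0.0, 0.707, 0.707, 0.001]
ft_force: [-1.2, 0.6, 5.0]
finger_gap: 0.0185
```

Run:
```python
from h import *
go(.4548,.2365,.17,90)
shot('wrist','w2.png')
```

```text
t 3.45 pos [0.4559 0.2371 0.0508] yaw 90.03 -> shift [-0.0005 -0.0009 -0.1192] turn 0.03 j [ 0.48   0.387 -0.468  0.714  0.     0.479] F [-1.2  0.6  5. ] gap 0.0185
```

View pics/w2.png

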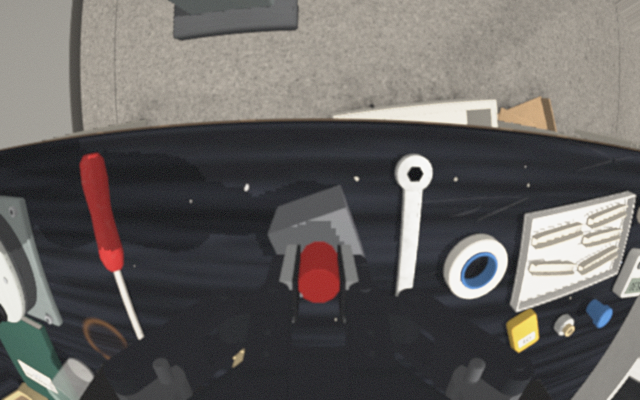

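The head is gripped, at (319,272) between the pads. I'll lift it and carry it to a point above the bush.

>>> step_arm:
  series:
    - [[0,0,-0.01,0,0.1],[0,0,-0.03,0,0.1],[0,0,-0.06,0,0.1],[0,0,-0.1,0,0.1],[0,0,-0.1,0,0.1],[-0.03,0,-0.1,0,0.1],[-0.06,0,-0.1,0,0.1],[-0.1,-0.002,-0.1,0,0.1],[-0.14,-0.003,-0.1,0,0.1],[-0.18,-0.004,-0.1,0,0.1],[-0.22,-0.005,-0.1,0,0.1],[-0.26,-0.005,-0.1,0,0.1],[-0.3,-0.005,-0.1,0,0.1],[-0.325,-0.005,-0.1,0,0.1],[-0.345,-0.005,-0.1,0,0.1],[-0.355,-0.005,-0.1,0,0.1],[-0.357,-0.005,-0.1,0,0.1],[-0.357,-0.005,-0.1,0,0.1]]

```text
t: 5.3
position: [0.4501, -0.1199, 0.1496]
tool_rot: [-0.0, 0.707, 0.707, 0.0]
ft_force: [-0.6, -0.1, -0.4]
finger_gap: 0.0189
```

Run:
```python
from h import *
import pickle
go(.4507,-.1207,.11,90)
for n in ['wrist','scene','top']:
    f=shot(n,n+'3.png'); pickle.dump(f,open(n+'3.pkl','wb'))
    if n=='scene': cv2.imwrite('pics/s3z.png',cv2.resize(f['pixels'][120:260,320:440,::-1],None,fx=5,fy=4,interpolation=cv2.INTER_CUBIC)); 
    if n=='wrist': cv2.imwrite('pics/w3z.png',cv2.resize(f['pixels'][150:400,200:440,::-1],None,fx=2.4,fy=2.4,interpolation=cv2.INTER_CUBIC));
```

```text
t 5.3 pos [ 0.4501 -0.1199  0.1496] yaw 90.03 -> shift [-0.0008  0.0007  0.0396] turn 0.03 j [-0.261  0.214 -0.426  0.932  0.001 -0.261] F [-0.6 -0.1 -0.4] gap 0.0189
```

View pics/w3z.png

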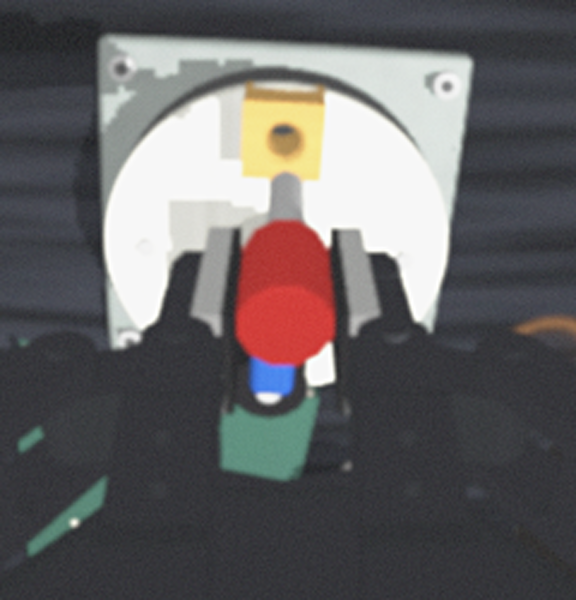

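View pics/s3z.png

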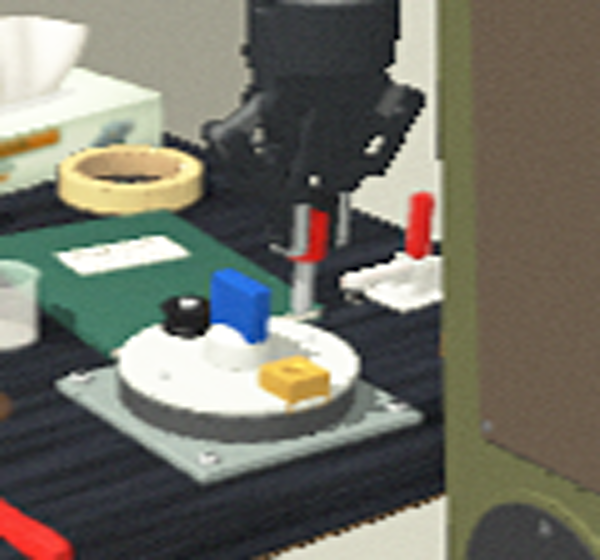

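View pics/top3.png

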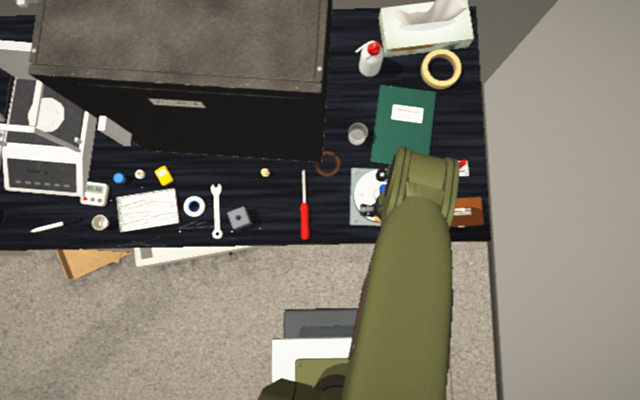

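The wrist zoom shows the bush hole at about (285,138), the pin foot at about (287,182) and the head top at about (284,326). I'll compare these positions using one camera.

Run:
```python
from h import *
import pickle
f=pickle.load(open('wrist3.pkl','rb'))
b=cv2.resize(f['pixels'][180:260,280:360,::-1],None,fx=7,fy=7,interpolation=cv2.INTER_CUBIC);cv2.imwrite('pics/w3zz.png',b)
h=cv2.cvtColor(f['pixels'],cv2.COLOR_RGB2HSV);H,S,V=[h[...,i].astype(int) for i in range(3)]
m=(H>12)&(H<28)&(S>60)&(V>185)
m[:, :280]=0;m[:,360:]=0;m[:180]=0;m[235:]=0
cs,_=cv2.findContours(m.astype(np.uint8),cv2.RETR_EXTERNAL,cv2.CHAIN_APPROX_NONE);c=max(cs,key=cv2.contourArea)
r=cv2.minAreaRect(c);bp=cv2.boxPoints(r);print(r,bp); print([wray(f,*q,.056).round(4) for q in bp], np.mean([wray(f,*q,.056) for q in bp],0).round(4))
print('hole',wray(f,318.75,207.5,.056),'tip',wray(f,200+287/2.4,150+183/2.4,.1008),'head',wray(f,318.3,285.8,.1728))
```

```text
((317.06829833984375, 205.8146209716797), (33.7335319519043, 36.66959762573242), 1.7899105548858643) [[299.6371  223.61365]
 [300.78247 186.96194]
 [334.4995  188.0156 ]
 [333.35413 224.6673 ]]
[array([ 0.4675, -0.1363,  0.056 ]), array([ 0.436 , -0.1348,  0.056 ]), array([ 0.4369, -0.108 ,  0.056 ]), array([ 0.4684, -0.1084,  0.056 ])] [ 0.4522 -0.1219  0.056 ]
hole [ 0.45332172 -0.12052164  0.056     ] tip [ 0.45077927 -0.11998652  0.1008    ] head [ 0.45017797 -0.12079235  0.1728    ]
```

View pics/w3zz.png

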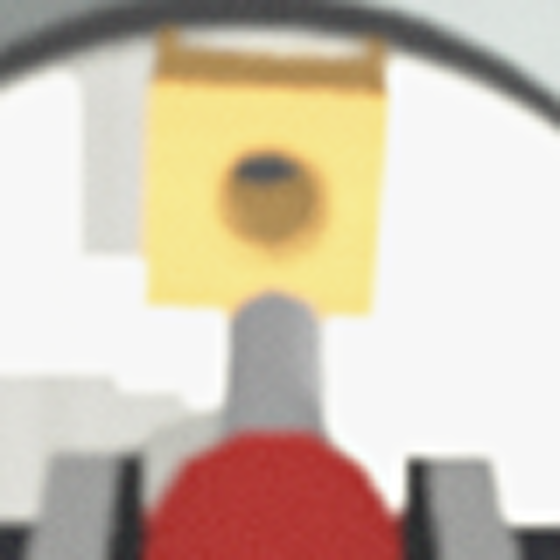

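>>> step_arm:
  series:
    - [[-0.0005,0.0025,0.01,0,0.1],[-0.0005,0.0025,0.025,0,0.1],[-0.0005,0.0025,0.035,0,0.1],[-0.0005,0.0025,0.038,0,0.1],[-0.0005,0.0025,0.038,0,0.1],[-0.0005,0.0025,0.038,0,0.1]]

```text
t: 6.05
position: [0.4531, -0.1208, 0.112]
tool_rot: [0.0, 0.707, 0.707, 0.0]
ft_force: [-0.4, 0.1, -0.2]
finger_gap: 0.0189
```

Run:
```python
from h import *
import pickle
go(.4507,-.1207,.11,90)
for n in ['wrist','scene']:
    f=shot(n,n+'4.png'); pickle.dump(f,open(n+'4.pkl','wb'))
    if n=='scene': cv2.imwrite('pics/s4z.png',cv2.resize(f['pixels'][170:230,350:410,::-1],None,fx=9,fy=9,interpolation=cv2.INTER_CUBIC)); 
    if n=='wrist': cv2.imwrite('pics/w4z.png',cv2.resize(f['pixels'][180:260,280:360,::-1],None,fx=7,fy=7,interpolation=cv2.INTER_CUBIC));
```

```text
t 6.05 pos [ 0.4531 -0.1208  0.112 ] yaw 90.04 -> shift [ 0.0001 -0.0024  0.002 ] turn 0.04 j [-0.261  0.253 -0.482  0.835  0.    -0.261] F [-0.4  0.1 -0.2] gap 0.0189
```

View pics/w4z.png

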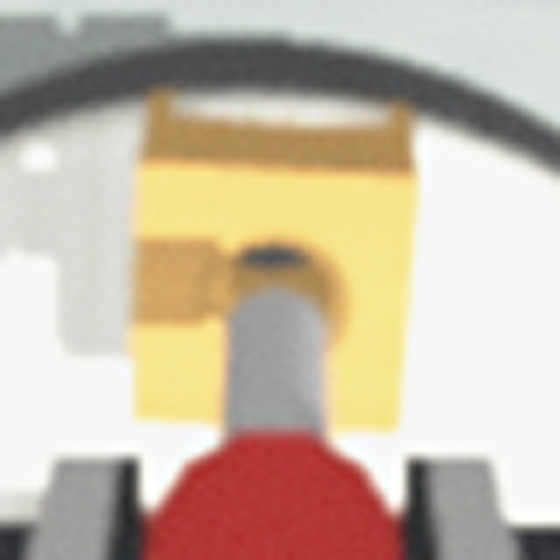

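View pics/s4z.png

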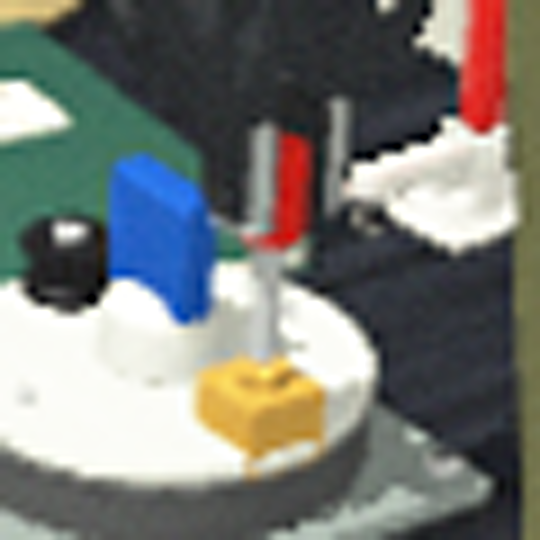

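Run:
```python
from h import *
import pickle
f=pickle.load(open('wrist4.pkl','rb'))
c=lambda a,b,z: wray(f,280+(a+.5)/7-.5,180+(b+.5)/7-.5,z).round(4)
print('hole far',c(284,243,.056),'hole L',c(226,298,.056),'hole R',c(342,298,.056))
print('tip far rim',c(277,290,.0632),'shaft L/R',c(230,330,.07),c(325,330,.07))
print('face corners',[c(*p,.056) for p in [(140,158),(415,168),(397,428),(135,418)]])
cv2.imwrite('pics/w4y.png',cv2.resize(f['pixels'][200:245,295:345,::-1],None,fx=14,fy=13,interpolation=cv2.INTER_CUBIC))
```

```text
hole far [ 0.448  -0.1206  0.056 ] hole L [ 0.4538 -0.1263  0.056 ] hole R [ 0.4539 -0.1148  0.056 ]
tip far rim [ 0.4501 -0.1212  0.0632] shaft L/R [ 0.4513 -0.1256  0.07  ] [ 0.4513 -0.1168  0.07  ]
face corners [array([ 0.4392, -0.1345,  0.056 ]), array([ 0.4402, -0.1078,  0.056 ]), array([ 0.4682, -0.109 ,  0.056 ]), array([ 0.4671, -0.1356,  0.056 ])]
```

View pics/w4y.png

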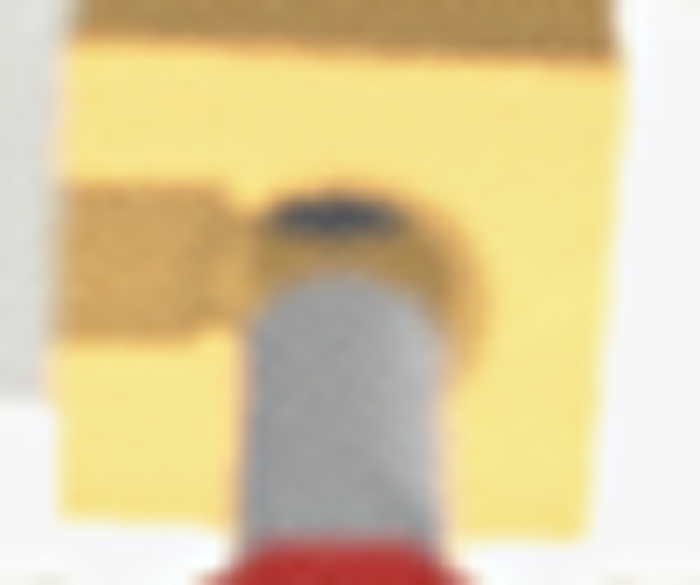

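>>> step_arm:
  series:
    - [[0.0005,0,0,0,0.1],[0.0005,0.0002,0.004,0,0.1],[0.0005,0.0002,0.008,0,0.1],[0.0005,0.0002,0.012,0,0.1],[0.0005,0.0002,0.014,0,0.1],[0.0005,0.0002,0.014,0,0.1]]

```text
t: 6.75
position: [0.453, -0.1204, 0.0974]
tool_rot: [-0.0, 0.707, 0.707, -0.0]
ft_force: [0.3, -0.0, -2.3]
finger_gap: 0.0191
```

Run:
```python
from h import *
import pickle
go(.4535,-.1205,.08,90)
for n in ['wrist']:
    f=shot(n,n+'5.png'); pickle.dump(f,open(n+'5.pkl','wb'))
    if n=='wrist': cv2.imwrite('pics/w5z.png',cv2.resize(f['pixels'][180:260,280:360,::-1],None,fx=7,fy=7,interpolation=cv2.INTER_CUBIC));
```

```text
t 6.75 pos [ 0.453  -0.1204  0.0974] yaw 90.03 -> shift [-0.0001  0.0005  0.0174] turn 0.03 j [-0.26   0.269 -0.505  0.797 -0.    -0.26 ] F [ 0.3 -0.  -2.3] gap 0.0191
```

View pics/w5z.png

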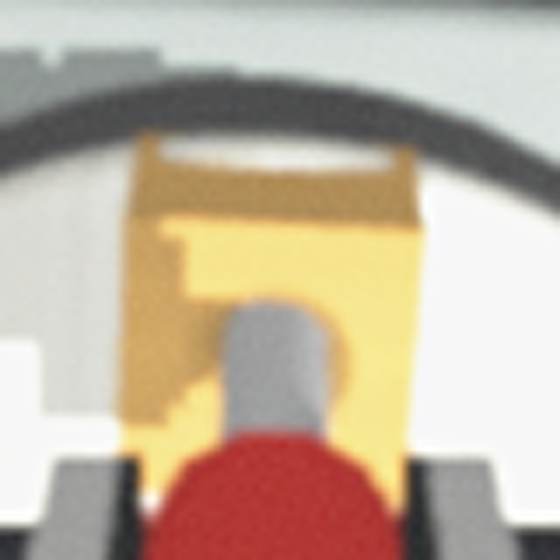

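The shaft is inside the hole at about (275,330) in the zoom, and the forces are near zero. I'll keep lowering it.

>>> step_arm:
  series:
    - [[0.0003,0.0003,0.003,0,0.1],[0.0003,0.0003,0.006,0,0.1],[0.0003,0.0003,0.009,0,0.1],[0.0003,0.0003,0.012,0,0.1],[0.0003,0.0003,0.015,0,0.1],[0.0003,0.0003,0.017,0,0.1],[0.0003,0.0003,0.017,0,0.1]]

```text
t: 7.5
position: [0.4533, -0.1201, 0.0805]
tool_rot: [-0.0, 0.707, 0.707, -0.0]
ft_force: [1.1, -1.9, -1.1]
finger_gap: 0.0186
```

>>> step_arm:
  series:
    - [[0,0,0.001,0,0.1],[0,0,0.001,0,0.3],[0,0,0.001,0,0.5],[0,0,0.001,0,0.6],[0,0,0.001,0,0.6],[0,0,-0.015,0,0.6],[0,0,-0.04,0,0.6],[0,0,-0.06,0,0.6],[0,0,-0.07,0,0.6],[0,0,-0.07,0,0.6]]

```text
t: 8.5
position: [0.4545, -0.1203, 0.152]
tool_rot: [0.001, 0.707, 0.707, 0.001]
ft_force: [-0.0, -0.1, 0.9]
finger_gap: 0.0514
```

Run:
```python
from h import *
import pickle
go(.5035,-.1215,.15,90)
for n in ['wrist','scene']:
    f=shot(n,n+'6.png'); pickle.dump(f,open(n+'6.pkl','wb'))
    if n=='scene': cv2.imwrite('pics/s6z.png',cv2.resize(f['pixels'][150:250,340:440,::-1],None,fx=5,fy=5,interpolation=cv2.INTER_CUBIC)); 
    if n=='wrist': cv2.imwrite('pics/w6z.png',cv2.resize(f['pixels'][150:400,200:440,::-1],None,fx=2.4,fy=2.4,interpolation=cv2.INTER_CUBIC));
```

```text
t 8.5 pos [ 0.4545 -0.1203  0.152 ] yaw 90.03 -> shift [-0.0012  0.049   0.0022] turn 0.03 j [-0.259  0.216 -0.415  0.936  0.    -0.259] F [-0.  -0.1  0.9] gap 0.0514
```

View pics/w6z.png

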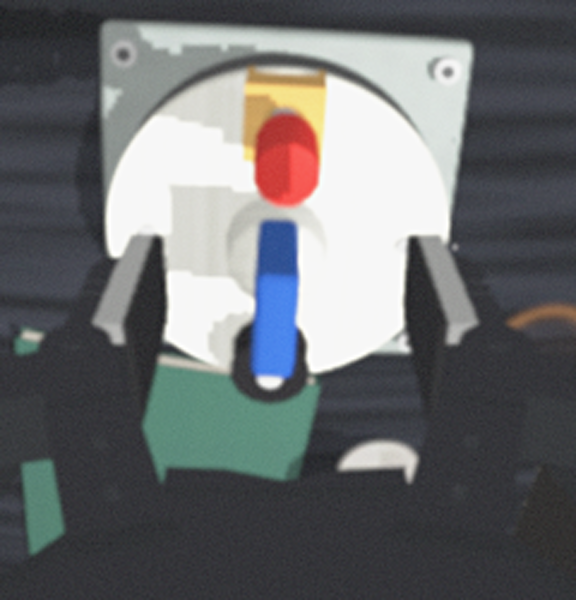

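View pics/s6z.png

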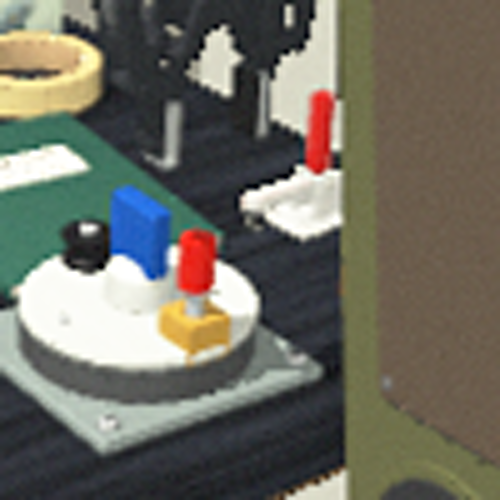

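The pin stands loose in the bush, with its head at (286,160) in the wrist zoom. The top face of the bar spans about (252–299, 274–378).

Run:
```python
from h import *
import pickle
f=pickle.load(open('wrist6.pkl','rb'))
c=lambda a,b,z: wray(f,200+(a+.5)/2.4-.5,150+(b+.5)/2.4-.5,z)
q=[c(*p,.102) for p in [(258,274),(299,277),(292,378),(252,377)]]
print(np.round(q,4),np.mean(q,0))
d=(q[2]+q[3]-q[0]-q[1]);print('bar yaw',np.degrees(np.arctan2(d[1],d[0])))
h=c(288,186,.102);print('head top',h)
x,y=.5*(np.mean(q,0)[:2]+h[:2]+0*np.array([1,0])); 
go(.5045,-.1225,.16,88)
```

```text
[[ 0.4854 -0.1293  0.102 ]
 [ 0.4864 -0.1171  0.102 ]
 [ 0.5249 -0.119   0.102 ]
 [ 0.5246 -0.1319  0.102 ]] [ 0.50531794 -0.12432591  0.102     ]
bar yaw -3.371303358719126
head top [ 0.4566376  -0.12038592  0.102     ]
t 8.6 pos [ 0.453  -0.1199  0.1503] yaw 90.03 -> shift [-0.0026  0.0515 -0.0098] turn 2.03 j [-0.259  0.218 -0.418  0.935  0.    -0.259] F [-0.  -0.7  0.2] gap 0.0514
```

>>> step_arm:
  series:
    - [[-0.0035,0.03,0,3,0.6],[-0.0035,0.052,0,3,0.6],[-0.0035,0.052,0.02,3,0.6],[-0.0035,0.052,0.045,3,0.6],[-0.0035,0.052,0.065,3,0.6],[-0.0035,0.052,0.076,3,0.6],[-0.0035,0.052,0.08,3,0.6],[-0.0035,0.052,0.08,3,0.6],[-0.0035,0.052,0.08,3,0.6]]

```text
t: 9.5
position: [0.506, -0.1237, 0.0714]
tool_rot: [0.0, 0.725, 0.689, 0.0]
ft_force: [-0.4, -0.7, -0.6]
finger_gap: 0.0512
```

Run:
```python
from h import *
import pickle
go(.5052,-.1235,.07,87)
for n in ['wrist']:
    f=shot(n,n+'7.png'); pickle.dump(f,open(n+'7.pkl','wb'))
    if n=='wrist': cv2.imwrite('pics/w7z.png',cv2.resize(f['pixels'][150:400,200:440,::-1],None,fx=2.4,fy=2.4,interpolation=cv2.INTER_CUBIC));
```

```text
t 9.5 pos [ 0.506  -0.1237  0.0714] yaw 87.03 -> shift [ 0.0001 -0.0008  0.0014] turn 0.03 j [-0.24   0.374 -0.422  0.773 -0.    -0.188] F [-0.4 -0.7 -0.6] gap 0.0512
```

View pics/w7z.png

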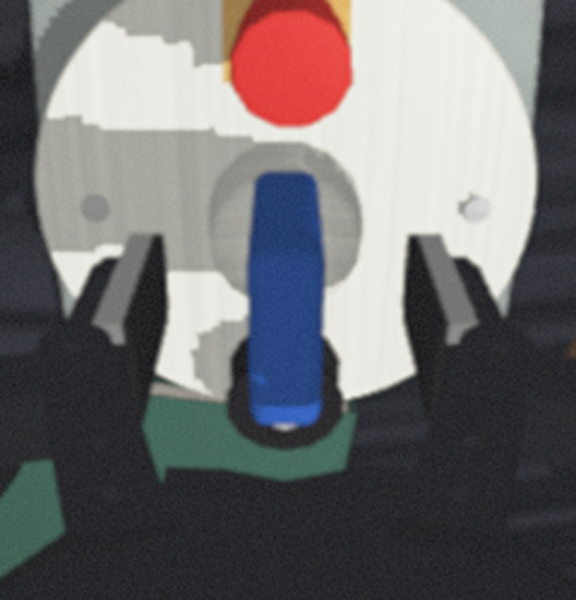

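The bar is centred between the pads (286 against about 285 px) and lined up with them. I'll close the gripper on it.

>>> step_arm:
  series:
    - [[0,0,0.001,0,0.4],[0,0,0.001,0,0.2],[0,0,0.001,0,0.05],[0,0,0.001,0,0.05],[0,0,0.001,0,0.05],[0,0,0.001,0,0.05]]
  squeeze: 80

```text
t: 10.15
position: [0.5057, -0.1236, 0.0704]
tool_rot: [0.0, 0.725, 0.688, 0.0]
ft_force: [-1.9, 0.3, 6.2]
finger_gap: 0.0133
```

>>> step_arm:
  series:
    - [[0,0,0,-0.5,0.05],[0,0,0,-1.5,0.05],[0,0,0,-2.5,0.05],[0,0,0,-3.5,0.05],[0,0,0,-4.5,0.05],[0,0,0,-5.5,0.05],[0,0,0,-6.5,0.05],[0,0,0,-7.5,0.05],[0,0,0,-8.5,0.05],[0,0,0,-9.5,0.05],[0,0,0,-10,0.05],[0,0,0,-10,0.05]]

```text
t: 11.35
position: [0.5057, -0.1239, 0.0704]
tool_rot: [0.001, 0.663, 0.749, 0.0]
ft_force: [-1.6, -0.8, 5.4]
finger_gap: 0.0128
```

```bash
cat > look.py <<'E'
from h import *
import sys,pickle
n=sys.argv[1]
s=env.sense();M=rot(s['tool_rot']);print('t',s['t'],'pos',s['position'].round(4),'yaw',np.degrees(np.arctan2(M[1,0],M[0,0])).round(2),'F',s['ft_force'].round(1),'T',s['torque'].round(2),'j',s['joint_pos'].round(3))
f=shot('wrist','w%s.png'%n); pickle.dump(f,open('w%s.pkl'%n,'wb'))
cv2.imwrite('pics/w%sz.png'%n,cv2.resize(f['pixels'][80:330,200:440,::-1],None,fx=2.4,fy=2.4,interpolation=cv2.INTER_CUBIC))
h=cv2.cvtColor(f['pixels'],cv2.COLOR_RGB2HSV);m=(((h[...,0]<6)|(h[...,0]>174))&(h[...,1]>150)&(h[...,2]>60)).astype(np.uint8);m[:, :230]=0;m[:,420:]=0
k,l,st,c=cv2.connectedComponentsWithStats(m)
i=1+np.argmax(st[1:,4]);print('head',c[i].round(1),st[i])
E
python3 look.py 8
```

```text
t 11.35 pos [ 0.5057 -0.1239  0.0704] yaw 96.99 F [-1.6 -0.8  5.4] T [-0.01  0.23 -0.31] j [-0.24   0.375 -0.424  0.771 -0.    -0.362]
head [308.3 173.2] [ 282  145   52   57 2293]
```

View pics/w8z.png

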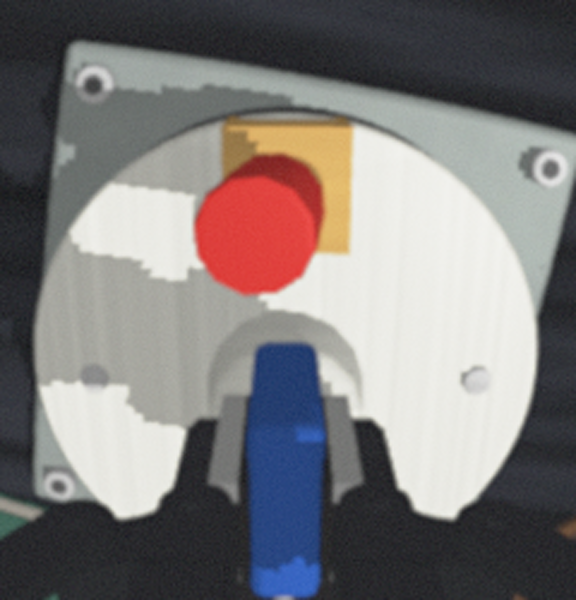

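The wheel follows the bar, and the torque of 0.31 N·m matches the spring. The pin leans slightly in the bush from foot drag. I'll continue the turn.

>>> step_arm:
  series:
    - [[0,0,0,-1,0.05],[0,0,0,-2,0.05],[0,0,0,-3,0.05],[0,0,0,-4,0.05],[0,0,0,-5,0.05],[0,0,0,-6,0.05],[0,0,0,-7,0.05],[0,0,0,-8,0.05],[0,0,0,-9,0.05],[0,0,0,-10,0.05],[0,0,0,-11,0.05],[0,0,0,-12,0.05],[0,0,0,-13,0.05],[0,0,0,-14,0.05],[0,0,0,-15,0.05],[0,0,0,-16,0.05],[0,0,0,-17,0.05],[0,0,0,-18,0.05]]

```text
t: 13.2
position: [0.5058, -0.1243, 0.0704]
tool_rot: [0.001, 0.537, 0.843, -0.0]
ft_force: [-0.2, -2.6, 4.9]
finger_gap: 0.013
```

```bash
python3 look.py 9
```

```text
t 13.2 pos [ 0.5058 -0.1243  0.0704] yaw 114.98 F [-0.2 -2.6  4.9] T [-0.21  0.19 -0.46] j [-0.24   0.375 -0.424  0.77  -0.001 -0.676]
head [308.4 173.4] [ 282  145   53   57 2311]
```

View pics/w9z.png

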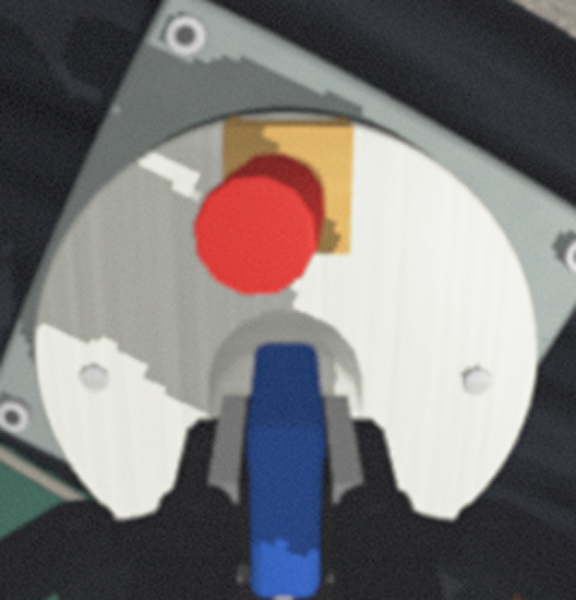

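The pin is still up at 28°. From here I'll go in short increments and check for the drop after each.

>>> step_arm:
  series:
    - [[0,0,0,-1,0.05],[0,0,0,-2,0.05],[0,0,0,-3,0.05],[0,0,0,-3.5,0.05],[0,0,0,-3.5,0.05]]

```text
t: 13.75
position: [0.5059, -0.1244, 0.0704]
tool_rot: [0.001, 0.512, 0.859, -0.0]
ft_force: [-0.6, -2.6, 5.9]
finger_gap: 0.0127
```

```bash
python3 look.py 10
```

```text
t 13.75 pos [ 0.5059 -0.1244  0.0704] yaw 118.45 F [-0.6 -2.6  5.9] T [-0.23  0.24 -0.44] j [-0.24   0.375 -0.424  0.77  -0.001 -0.737]
head [308.5 173.4] [ 282  145   53   57 2319]
```

>>> step_arm:
  series:
    - [[0,0,0,-0.7,0.05],[0,0,0,-1.4,0.05],[0,0,0,-2,0.05],[0,0,0,-2,0.05]]

```text
t: 14.2
position: [0.5059, -0.1245, 0.0704]
tool_rot: [0.001, 0.497, 0.868, -0.001]
ft_force: [-0.4, -2.1, 5.6]
finger_gap: 0.0131
```

```bash
python3 look.py 11
```

```text
t 14.2 pos [ 0.5059 -0.1245  0.0704] yaw 120.45 F [-0.4 -2.1  5.6] T [-0.27  0.18 -0.44] j [-0.24   0.375 -0.424  0.77  -0.001 -0.772]
head [308.7 173.4] [ 282  145   53   57 2313]
```

>>> step_arm:
  series:
    - [[0,0,0,-0.7,0.05],[0,0,0,-1.4,0.05],[0,0,0,-2,0.05],[0,0,0,-2,0.05]]

```text
t: 14.65
position: [0.5059, -0.1245, 0.0704]
tool_rot: [0.001, 0.481, 0.877, -0.001]
ft_force: [-0.1, -3.6, 6.1]
finger_gap: 0.0128
```

```bash
python3 look.py 12
```

```text
t 14.65 pos [ 0.5059 -0.1245  0.0704] yaw 122.46 F [-0.1 -3.6  6.1] T [-0.34  0.21 -0.42] j [-0.24   0.375 -0.424  0.77  -0.002 -0.807]
head [308.7 173.4] [ 282  145   53   57 2307]
```

>>> step_arm:
  series:
    - [[0,0,0,-0.7,0.05],[0,0,0,-1.4,0.05],[0,0,0,-2,0.05],[0,0,0,-2,0.05]]

```text
t: 15.1
position: [0.506, -0.1246, 0.0705]
tool_rot: [0.001, 0.466, 0.885, -0.001]
ft_force: [-0.8, -3.9, 4.5]
finger_gap: 0.0127
```

```bash
python3 look.py 13
```

```text
t 15.1 pos [ 0.506  -0.1246  0.0705] yaw 124.45 F [-0.8 -3.9  4.5] T [-0.32  0.21 -0.42] j [-0.24   0.375 -0.424  0.77  -0.002 -0.842]
head [308.6 174.6] [ 282  146   53   58 2329]
```

>>> step_arm:
  series:
    - [[0,0,0,-0.7,0.05],[0,0,0,-1.4,0.05],[0,0,0,-1.4,0.05]]

```text
t: 15.45
position: [0.506, -0.1246, 0.0705]
tool_rot: [0.001, 0.455, 0.89, -0.001]
ft_force: [-0.9, -2.3, 5.5]
finger_gap: 0.0126
```

```bash
python3 look.py 14
```

```text
t 15.45 pos [ 0.506  -0.1246  0.0705] yaw 125.86 F [-0.9 -2.3  5.5] T [-0.32  0.23 -0.48] j [-0.24   0.375 -0.424  0.77  -0.002 -0.866]
head [308.6 174.7] [ 282  146   53   58 2329]
```

View pics/w14z.png

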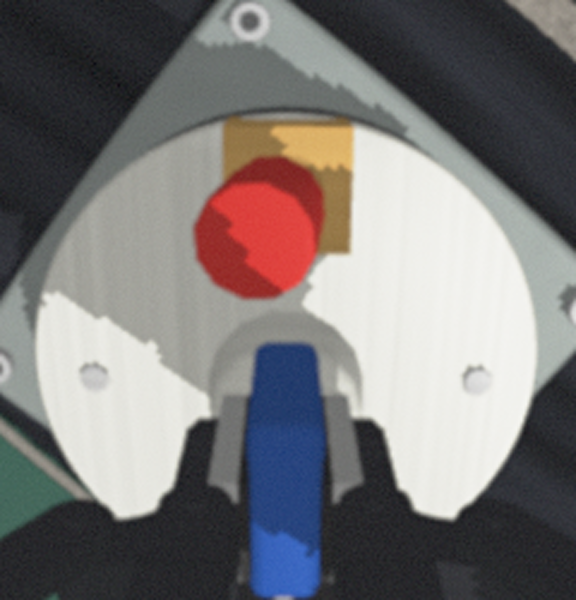

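It hasn't dropped yet; the head is still raised at about (258,237). I'll continue.

>>> step_arm:
  series:
    - [[0,0,0,-0.7,0.05],[0,0,0,-1.4,0.05],[0,0,0,-2,0.05],[0,0,0,-2,0.05]]

```text
t: 15.9
position: [0.506, -0.1247, 0.0704]
tool_rot: [0.001, 0.439, 0.898, -0.001]
ft_force: [-0.9, -2.6, 5.3]
finger_gap: 0.0127
```

```bash
python3 look.py 15
```

```text
t 15.9 pos [ 0.506  -0.1247  0.0704] yaw 127.86 F [-0.9 -2.6  5.3] T [-0.43  0.19 -0.51] j [-0.24   0.375 -0.424  0.77  -0.002 -0.901]
head [308.8 173.9] [ 282  145   53   58 2283]
```

>>> step_arm:
  series:
    - [[0,0,0,-0.7,0.05],[0,0,0,-1.4,0.05],[0,0,0,-2,0.05],[0,0,0,-2,0.05]]

```text
t: 16.35
position: [0.5061, -0.1247, 0.0705]
tool_rot: [0.001, 0.424, 0.906, -0.001]
ft_force: [-0.6, -3.8, 4.7]
finger_gap: 0.0127
```

```bash
python3 look.py 16
```

```text
t 16.35 pos [ 0.5061 -0.1247  0.0705] yaw 129.86 F [-0.6 -3.8  4.7] T [-0.44  0.24 -0.47] j [-0.24   0.375 -0.424  0.77  -0.002 -0.936]
head [320.6 167.4] [ 299  142   45   51 1756]
```

The head has moved and looks smaller, so it may have dropped. I'll look before going on.

View pics/w16z.png

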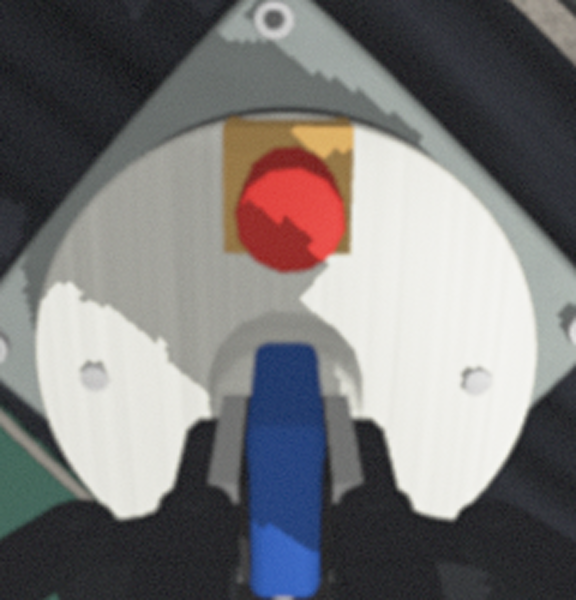

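Run:
```python
from h import *
f=shot('scene','s16.png'); cv2.imwrite('pics/s16z.png',cv2.resize(f['pixels'][150:250,340:440,::-1],None,fx=5,fy=5,interpolation=cv2.INTER_CUBIC))
```

```text
(no output)
```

View pics/s16z.png

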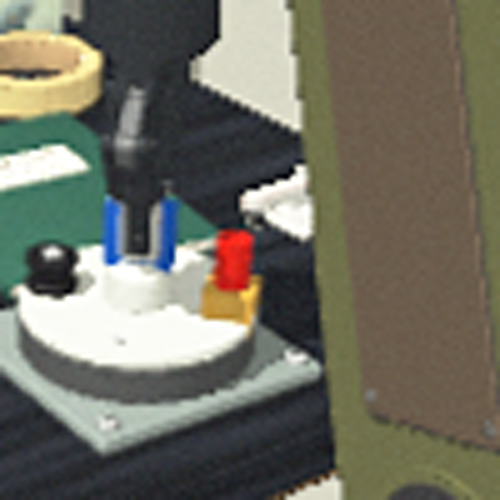

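The pin has dropped: the scene zoom shows the head sitting on the bush at (235,260) with no shaft visible. I'll stop turning and ease back so the pin takes the spring load before I open the gripper.

>>> step_arm:
  series:
    - [[0,0,0,0.4,0.05],[0,0,0,0.8,0.05],[0,0,0,1.2,0.05],[0,0,0,1.2,0.05]]

```text
t: 16.85
position: [0.506, -0.1247, 0.0705]
tool_rot: [0.001, 0.433, 0.901, -0.001]
ft_force: [-0.5, -3.3, 5.2]
finger_gap: 0.0131
```

```bash
python3 look.py 17
```

```text
t 16.85 pos [ 0.506  -0.1247  0.0705] yaw 128.64 F [-0.5 -3.3  5.2] T [-0.48  0.22 -0.51] j [-0.24   0.375 -0.424  0.77  -0.002 -0.915]
head [321.5 167.5] [ 300  142   45   51 1769]
```

>>> step_arm:
  series:
    - [[0,0,0,0.3,0.05],[0,0,0,0.6,0.05],[0,0,0,0.6,0.05]]

```text
t: 17.2
position: [0.506, -0.1247, 0.0704]
tool_rot: [0.001, 0.438, 0.899, -0.001]
ft_force: [0.9, -3.4, 4.4]
finger_gap: 0.0127
```

```bash
python3 look.py 18
```

```text
t 17.2 pos [ 0.506  -0.1247  0.0704] yaw 128.05 F [ 0.9 -3.4  4.4] T [-0.47  0.15 -0.43] j [-0.24   0.375 -0.424  0.77  -0.002 -0.904]
head [322.3 167.5] [ 301  142   44   51 1770]
```

>>> step_arm:
  series:
    - [[0,0,0,0.3,0.05],[0,0,0,0.6,0.05],[0,0,0,0.6,0.05]]

```text
t: 17.55
position: [0.506, -0.1247, 0.0705]
tool_rot: [0.001, 0.443, 0.897, -0.001]
ft_force: [-0.8, -3.7, 6.3]
finger_gap: 0.0126
```

```bash
python3 look.py 19
```

```text
t 17.55 pos [ 0.506  -0.1247  0.0705] yaw 127.45 F [-0.8 -3.7  6.3] T [-0.45  0.17 -0.5 ] j [-0.24   0.375 -0.424  0.77  -0.002 -0.894]
head [323.  167.5] [ 302  142   45   51 1779]
```

>>> step_arm:
  series:
    - [[0,0,0,0.3,0.05],[0,0,0,0.6,0.05],[0,0,0,0.6,0.05]]

```text
t: 17.9
position: [0.506, -0.1246, 0.0705]
tool_rot: [0.001, 0.447, 0.894, -0.001]
ft_force: [-1.0, -3.5, 5.2]
finger_gap: 0.0129
```

```bash
python3 look.py 20
```

```text
t 17.9 pos [ 0.506  -0.1246  0.0705] yaw 126.87 F [-1.  -3.5  5.2] T [-0.43  0.19 -0.3 ] j [-0.24   0.375 -0.424  0.77  -0.002 -0.884]
head [323.2 167.6] [ 302  142   45   51 1778]
```

Torque on the gripper has fallen from 0.50 to 0.30, so the pin is starting to carry the load. I'll ease back a little more.

>>> step_arm:
  series:
    - [[0,0,0,0.2,0.05],[0,0,0,0.4,0.05],[0,0,0,0.4,0.05]]

```text
t: 18.25
position: [0.506, -0.1246, 0.0704]
tool_rot: [0.001, 0.45, 0.893, -0.001]
ft_force: [-0.3, -3.2, 4.9]
finger_gap: 0.0127
```

```bash
python3 look.py 21
```

```text
t 18.25 pos [ 0.506  -0.1246  0.0704] yaw 126.5 F [-0.3 -3.2  4.9] T [-0.45  0.18 -0.18] j [-0.24   0.375 -0.424  0.77  -0.002 -0.877]
head [323.1 167.6] [ 302  142   45   51 1773]
```

>>> step_arm:
  series:
    - [[0,0,0,0.2,0.05],[0,0,0,0.4,0.05],[0,0,0,0.4,0.05],[0,0,0,0.4,0.2],[0,0,0,0.4,0.4],[0,0,0,0.4,0.55],[0,0,0,0.4,0.55],[0,0,0,0.4,0.55],[0,0,-0.02,0.4,0.55],[0,0,-0.05,0.4,0.55],[0,0,-0.09,0.4,0.55],[0,0,-0.13,0.4,0.55],[0,0,-0.15,0.4,0.55],[0,0,-0.15,0.4,0.55]]

```text
t: 19.7
position: [0.5077, -0.124, 0.2234]
tool_rot: [0.004, 0.453, 0.892, 0.001]
ft_force: [0.6, -0.1, -0.3]
finger_gap: 0.0468
```

```bash
python3 look.py 22
python3 - <<'E'
from h import *
f=shot('scene','s22.png'); cv2.imwrite('pics/s22z.png',cv2.resize(f['pixels'][150:250,340:440,::-1],None,fx=5,fy=5,interpolation=cv2.INTER_CUBIC))
E
```

```text
t 19.7 pos [ 0.5077 -0.124   0.2234] yaw 126.14 F [ 0.6 -0.1 -0.3] T [-0.01 -0.   -0.02] j [-0.24   0.254 -0.167  1.142  0.    -0.87 ]
head [322.3 130. ] [312 120  21  21 341]
```

View pics/w22z.png

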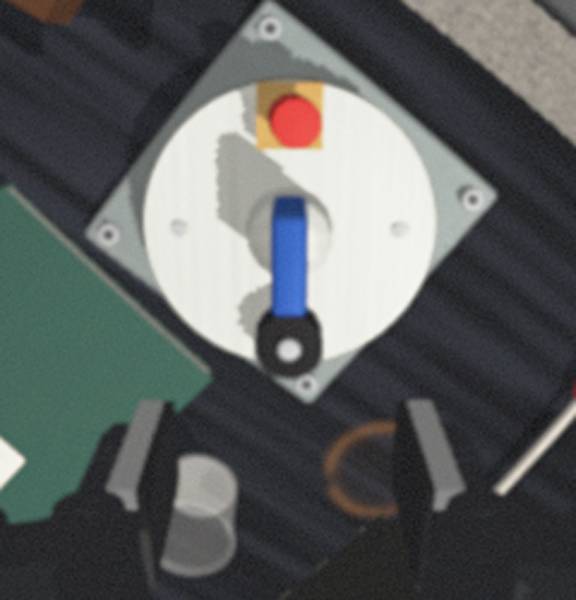

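View pics/s22z.png

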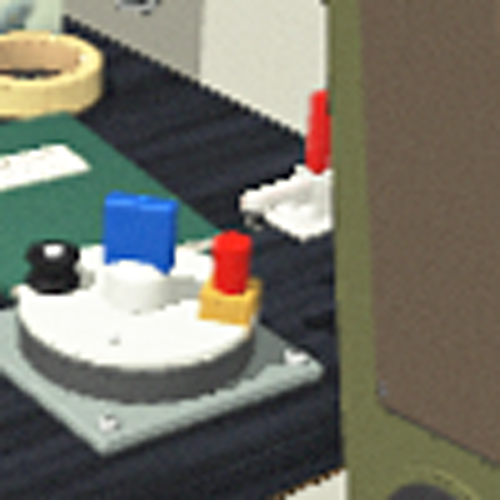

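The wheel stays turned with the gripper off it, and the head sits on the bush at (296,122) in the wrist zoom. I'll check the height once by depth, then hand in.

```bash
python3 - <<'E'
from h import *
f=shot('scene','s23.png');P=pts(f);h=cv2.cvtColor(f['pixels'],cv2.COLOR_RGB2HSV)
m=((h[...,0]<6)|(h[...,0]>174))&(h[...,1]>150);m[:,:375]=0;m[:,398:]=0;m[:190]=0;m[225:]=0
q=P[m];print(len(q),'head z',np.percentile(q[:,2],[5,50,95]).round(4),q.mean(0).round(3))
w=cams.grab_frame('wrist');s=env.sense();print(s['t'],s['ft_force'].round(1))
E
python3 -c "
from h import *
print(ticket.finish_job())"
```

```text
82 head z [0.0575 0.0765 0.0881] [ 0.463 -0.152  0.074]
19.9 [-0.6  0.4 -0.8]
the job is handed in; nothing more can be done
None
```

The locking pin is fully home and holds the tension wheel back on its own. I handed the job in at about 20 s, with the arm clear of everything.

- **What I did:** I took the pin from its stand and set it loose in the brass bush, with side forces of no more than about 2 N. Then I pinched the blue bar and turned the wheel counter-clockwise at up to about 0.17 rad/s. The pin dropped at about 0.75 rad and I stopped there. I eased the wheel back about 3.4° until the pin took the spring load, then opened the gripper and lifted away.
- **Last checks:**
  - The wheel stayed turned by about 39° after release.
  - Depth readings put the red head at 58–88 mm above the bench. Fully home it should span 56–86 mm, so this agrees within the 2 mm calibration.
  - No shaft shows between head and bush, and the force on the tool was about zero.
- **What disagreed:**
  - The top and wrist cameras differed by about 2–3 mm along x for the bush. I used the wrist view, and the pin went in cleanly.
  - While the wheel turned, the pin leaned in the bush from foot drag; it straightened when it dropped.
  - The ease-back of about 3.4° was slightly more than the stated 2.9° of play. Some of that was probably the pin tilting and the grip giving a little.
- **Not checked:** I did not measure the bystander objects at the end. The arm met no unexpected force on the way.

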